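Open the change-parts case through its two-stage safety catch

ROBOT

A 7-joint arm with a two-finger parallel gripper is mounted at the origin on the work surface; the furniture and walls round the work are solid. World frame = base frame: x ahead of the robot, y to its left, z up, the work surface at z = 0. Lengths are in mm, angles in rad, forces in N, time in s.
With the tool pointing down it reaches from about 350 to 900 mm from the base axis. Payload 7.2 kg.
Tool frame: the origin (TCP) lies midway between the tips of the shut fingers; the grasp point (between the pads) lies 19 mm behind it; z points along the fingers, y is the line along which they close (so a half turn about z gives the same grasp; the last joint's range is limited). The gripper opens to 85 mm and grips with 20 to 120 N. Pads are 22 mm wide; open, the fingers measure 114 mm over their backs; the gripper's body (76 mm by 85 mm) begins 54 mm behind the grasp point. The pads swing forward as they close: fully open they stand 13 mm farther back than shut.
Start: joints at [-1.214, 0.411, -0.013, 1.596, 0.006, 1.134, -0.082], TCP at [257.596, 569.45, 231.297] pointing down, gripper open.
Joint ranges: [-2.95, 2.95], [-0.29, 1.99], [-1.47, 1.44], [0.14, 2.54], [-1.03, 4.17], [0.13, 1.85], [-2.86, 2.86]. Speed limits (rad/s): [2.39, 2.39, 3.01, 3.01, 3.14, 3.14, 3.14].

INTERFACE

Orientations are given as a unit quaternion [x, y, z, w].
In Python, from bench import * gives the robot as it stands. Calls block until the motion is done:
- movep(position, orientation): joint-space move of the TCP to a pose.
- move_linear(position, rotation=None, vel=150, max_force=None): straight line of the TCP; rotation=None keeps the orientation; vel is the mean speed in mm/s. With max_force (N) it stops when the force on the tool has changed by that much, and returns True; else False.
- movej(angles): joint-space move.
- open_jaws() and close_gripper(grip_force=None): open the fingers fully, or close them until they stop; grip_force is the grip in N (None keeps the last).
- hold(seconds).
- ik(position, orientation): joint angles nearest the present ones, or None.
- grab_frame(name): name is "scene" or "top"; returns the picture (400x640x3 uint8, blue, green, red); there is no depth.
- calibration(name): a dict with "mtx" (3x3 intrinsics, pixels), "dist_coeffs" ([k1, k2, p1, p2, k3] as OpenCV has them; the pictures are not rectified), "extrinsics" (4x4, takes a point from camera to world coordinates). Camera axes: x right, y up, looking along -z (the intrinsics and any distortion apply to the point x, -y, -z); pixel columns grow to the right and rows downward; lengths in mm; the calibration is good to about 2 mm. A picture is of the moment at which its call begins. calibration takes no time and is no camera call.
A pose or a line that the arm cannot do raises Unreachable and nothing moves.
- job_done(): hands the job in; it is judged then, once.
Readings, each from a call of its own:
- read_t(): time.
- read_joints(): joint angles.
- read_dq(): joint speeds.
- read_joint_torque(): joint torques, N m.
- read_tcp_pos(): TCP position.
- read_orientation(): TCP orientation.
- read_wrist_force(): force on the tool from outside, world axes, zero at the start.
- read_torque(): the same for the moment, N m.
- read_width(): opening from 0.0 (shut) to 1.0 (fully open).
- read_grasp_force(): force on a finger pad.
Only numpy, scipy, OpenCV 4.12 (cv2) and the standard library are available. Lean on these libraries where they do the work, as an engineer would, in place of code of your own. Each camera call takes 0.05 s, during which the arm holds its last target. There are 200 camera calls.

TASK

Open the grey change-parts case so that the spare nozzle inside can be reached: press the safety tab down and slide it across towards the lever until you feel it come home against its stop, lift the latch lever, and raise the lid well open so that it stays up by itself. Do not force the catch: ease the tab home without shoving it hard into its stop (about 10 N at most), and never heave on the lever while the tab still holds it. Leave the things around the case where they are.

Things in the scene. Friction and masses are not known exactly. Their poses are not given: they have to be found in the camera images.
- case: closed grey plastic parts case, fixed, 130 mm (its x) by 160 mm (its y) by 74 mm high to the lid's top face. Origin: centre of the underside. Its x axis points from the front edge (catch) to the hinge edge, y to the left seen from the front, z up. Case coordinates below: in this frame, case shut
- hinge (a point): middle of the lid's hinge line at the far rim, case coordinates (65, 0, 54) mm. The lid turns about the case's y axis. A tall column stands beside the table on the robot's right (x 0.24 to 0.64 m, y below -0.50 m): keep the arm clear of it
- tab (a point): safety tab: middle of the flat ribbed top of a black push button, case coordinates (-17, -40.5, 92) mm when locked, 18 mm above the lid. Flat part 28 mm long (y) by 20 mm wide (x); a thumb ridge 6 mm thick and 7 mm high stands at its +y end, towards the lever, its face 14 mm from this point, for the fingertip to push on. The low metal track around it stands 10 mm above the lid
- tab_press (a joint): how far the button is pressed down, m: 0 up, 0.005 at the bottom. A spring of 2 N rising to 5 N lifts it. For the first 7 mm of the slide it must be kept at least 2.5 mm down (3.5 N) or it is blocked; after that it may rise
- tab_slide (a joint): how far the tab has slid from locked towards the lever (along the case's +y), m. Drag about 5 N all the way. The latch lifts only when the tab's nose is against its stop or within 1.5 mm of it. The stop is set differently in each case, anywhere from 8 to 27 mm of slide, under a guard plate and not reported: feel for it, the push then rises above the drag by some 7 N per mm
- tongue: the flat steel tongue that moves with the tab and lies over the lever's side arm; a window in it lets the arm rise when the tab is home. 43 x 16 x 3 mm; origin: on the lid's top face, 18 mm straight below the tab point while the button is up
- grip (a point): centre of the black ribbed roller at the free end of the lift lever, 19 mm thick and 24 mm long (y), to be pinched across its two flat ends; case coordinates (19, 50, 101) mm when the lever is down, 27 mm above the lid
- pivot (a point): lever's pivot, near the lid's front edge, case coordinates (-47, 50, 82) mm; the roller is 66 mm behind and 19 mm above it. The pivot moves with the lid
- lever (a joint): angle of the lift lever from the lid, rad: 0 lying back over the lid, grows as the roller is lifted and swings up and over towards the front edge, 1.15 at its stop. It frees the lid from 0.3 on and stays where it is left. It lifts with 1 to 2 N at the roller; with the tab not home it is blocked after about 2 mm of lift
- lid (a joint): opening of the lid, rad: 0 shut, 1.75 fully open. Stiff hinge: it stays where it is left; it takes 4 to 6 N at the front edge. The raised lever, at its stop, serves as its handle
- cup: bystander: white open dosing cup, 58 mm wide, 61 mm tall, upright. Origin: centre of its underside
- loose_ferrule: bystander: white flanged ferrule, 50 mm wide, 30 mm tall. Origin: centre of its underside
- loose_seal: bystander: white seal ring, 43 mm wide, 8 mm thick, lying flat. Origin: centre of its underside
- tape: bystander: roll of packing tape, 103 mm wide, 48 mm tall, lying flat. Origin: centre of its underside
- wrench: bystander: open-ended spanner, 188 mm long, lying flat. Origin: centre of its underside
- near_bottle: bystander: oval bottle with a nozzle top, 26 x 52 x 97 mm, upright. Origin: centre of its underside

How it is judged:
By the outcome, as a careful person would: the job done as asked, in the order asked, and still so for the second after the job is handed in, with the robot touching nothing.
It also fails if it takes over 51 s, if anything falls off the work surface, if the arm or the gripper's body presses on something with over 40 N, if the wrist force passes 120 N, or if a joint passes its speed limit or range.

## Working session

There is one attempt and no reset: what is moved stays moved. The work goes in short steps, each a Python script; the robot and the scene stay as the last script left them, time stands still between calls to the robot, and variables do not carry over. Pictures are saved under pics/ and viewed, at most 10 in all, crops included, and the job is handed in when it is done.

```bash
mkdir -p pics; python3 - <<'E'
from bench import *
import cv2
for n in("scene","top"):
    cv2.imwrite(f"pics/{n}0.png",grab_frame(n)); c=calibration(n); print(c)
print(read_t(),read_orientation(),read_tcp_pos())
E
```

```text
{'mtx': array([[404.43878994,   0.        , 318.14509059],
       [  0.        , 404.43878994, 196.58868378],
       [  0.        ,   0.        ,   1.        ]]), 'dist_coeffs': array([0.03612814, 0.        , 0.        , 0.        , 0.        ]), 'extrinsics': array([[ 5.19605627e-01,  6.72245426e-01, -5.27348158e-01,
         7.45591199e+01],
       [-8.54342309e-01,  4.01245029e-01, -3.30305383e-01,
        -4.69545002e+02],
       [-1.04504567e-02,  6.22164378e-01,  7.82816884e-01,
         7.59653644e+02],
       [ 0.00000000e+00,  0.00000000e+00,  0.00000000e+00,
         1.00000000e+00]])}
{'mtx': array([[487.64493019,   0.        , 320.65349263],
       [  0.        , 487.64493019, 197.16301496],
       [  0.        ,   0.        ,   1.        ]]), 'dist_coeffs': array([0.02490816, 0.        , 0.        , 0.        , 0.        ]), 'extrinsics': array([[-6.97901919e-03,  9.88045815e-01, -1.54002468e-01,
         3.67218750e+02],
       [-9.99898032e-01, -4.97646014e-03,  1.33850903e-02,
        -1.74205611e+02],
       [ 1.24586953e-02,  1.54080179e-01,  9.87979797e-01,
         1.03604108e+03],
       [ 0.00000000e+00,  0.00000000e+00,  0.00000000e+00,
         1.00000000e+00]])}
0.1 [ 2.10784000e-01  9.77532405e-01 -7.00183061e-04 -1.11799303e-04] [257.43500872 569.04512714 230.55895426]
```

View pics/scene0.png

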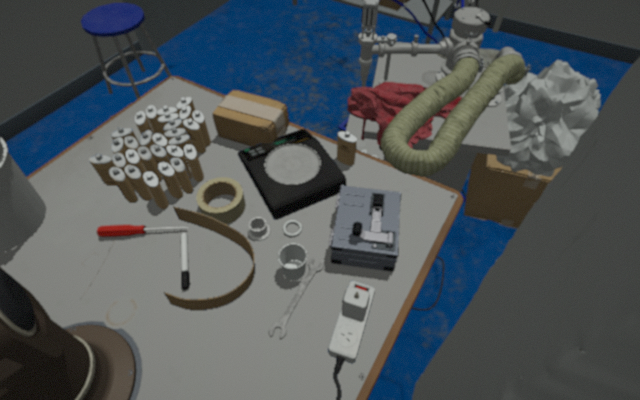

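View pics/top0.png

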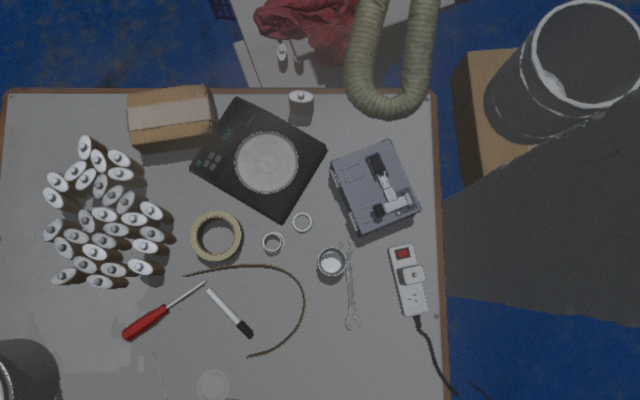

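The case is at about (376,187) in the top picture and (366,228) in the scene picture, near the column side. I'll zoom in on it.

```bash
python3 - <<'E'
import cv2,numpy as np
a=cv2.imread("pics/top0.png")[130:245,320:430]; b=cv2.imread("pics/scene0.png")[175:280,320:410]
a=cv2.resize(a,None,fx=5,fy=5,interpolation=cv2.INTER_CUBIC)
b=cv2.resize(b,None,fx=5,fy=5,interpolation=cv2.INTER_CUBIC)
cv2.imwrite("pics/topc.png",np.clip(a*1.5,0,255));cv2.imwrite("pics/scenec.png",np.clip(b*1.5,0,255))
E
```

```text
[ WARN:0@0.038] global loadsave.cpp:1063 imwrite_ Unsupported depth image for selected encoder is fallbacked to CV_8U.
```

View pics/topc.png

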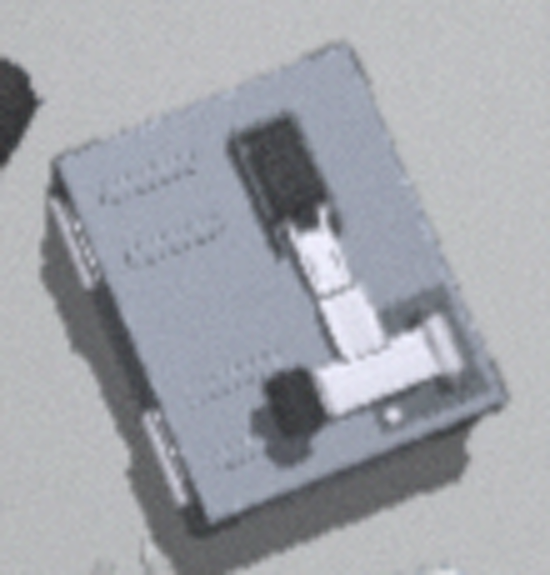

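View pics/scenec.png

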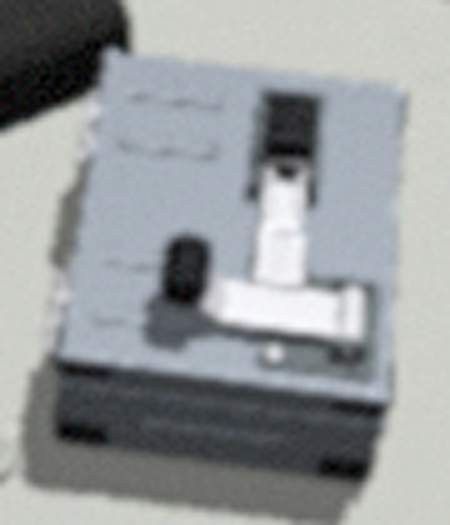

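The hinge strips are on the left edge and the roller (top crop 298,400) is on the near side. So the case's +x is roughly world +y, and its front faces the column. Next I'll fit the pose from the lid corners and the roller in both views.

```bash
cat > h.py <<'E'
from bench import *
import numpy as np, cv2
from scipy.optimize import least_squares
from scipy.spatial.transform import Rotation as R
def proj(n,P):
    c=calibration(n);E=np.linalg.inv(c["extrinsics"]);q=np.asarray(P)@E[:3,:3].T+E[:3,3]
    q=q*[1,-1,-1]
    return cv2.projectPoints(q,np.zeros(3),np.zeros(3),c["mtx"],c["dist_coeffs"])[0][:,0]
def w(p,pose):
    x,y,a=pose[:3];p=np.asarray(p,float)
    return R.from_euler('z',a).apply(p)+[x,y,0]
E
python3 - <<'E'
from h import *
C=np.array([(65,-80,74),(-65,-80,74),(-65,80,74),(65,80,74),(19,50,101)],float)
px={"top":np.array([(55,158),(345,42),(505,400),(205,522),(298,400)])/5+[320,130],
"scene":np.array([(108,55),(405,90),(388,400),(62,360),(185,270)])/5+[320,175]}
def fit(ns):
    f=lambda p:np.concatenate([(proj(n,w(C,p))-px[n]).ravel() for n in ns])
    s=least_squares(f,[400,-290,1.9],loss='soft_l1');print(ns,s.x,np.round(f(s.x),1));return s.x
fit(["top"]);fit(["scene"]);p=fit(["top","scene"])
for n,o in(("top",(320,130)),("scene",(320,175))):
    print(n,(proj(n,w([(-17,-40.5,92),(-17,-26.5,95.5),(19,50,101)],p))-o)*5)
print(w([(-17,-40.5,92),(19,50,101)],p))
E
```

```text
['top'] [ 540.20827167 -297.72554955    1.95260029] [-0.5 -0.2  0.4 -0.5  0.5  0.1  0.4  0.3 -1.1  0.3]
['scene'] [ 540.62591683 -298.5181347    58.5060466 ] [-0.1 -0.7 -0.1 -0.8  0.6  0.7 -0.9 -0.2  0.2  0.6]
['top', 'scene'] [ 540.37626075 -298.18006128    1.95469622] [-0.3 -0.2  0.6 -0.6  0.7 -0.1  0.8  0.2 -0.8  0.2 -0.1 -0.7 -0.1 -0.7
  0.3  0.8 -1.2 -0.3 -0.1  0.5]
top [[283.74895133 160.27652946]
 [298.947037   190.37016428]
 [294.20136131 400.93078518]]
scene [[291.34216467 117.97165311]
 [289.84047778 139.04037815]
 [184.73606711 272.73358684]]
[[ 584.29547599 -298.77380567   92.        ]
 [ 486.89946209 -299.29001853  101.        ]]
```

```bash
cat >> h.py <<'E'
POSE=np.array([540.38,-298.18,1.9547])
def quat(yaw):   # tool down, tool y at world angle yaw
    y=np.array([np.cos(yaw),np.sin(yaw),0]);z=np.array([0,0,-1.])
    return R.from_matrix(np.c_[np.cross(y,z),y,z]).as_quat()
def roller(lev,lid):
    a=np.arctan2(19,66)+lev;r=np.hypot(66,19)
    v=np.array([-47+r*np.cos(a)-65,82+r*np.sin(a)-54])
    c,s=np.cos(lid),np.sin(lid)
    return np.array([65+c*v[0]+s*v[1],50,54-s*v[0]+c*v[1]])
E
python3 - <<'E'
from h import *
a=POSE[2]
for k in(0,np.pi):
    f=lambda p,y:None if (q:=ik(w(p,POSE),quat(y)))is None else np.round(q,2)
    print("tab",f((-17,-40.5,92),a+k),f((-17,-40.5,130),a+k))
    for g in((0,0),(1.15,0),(1.15,.6),(1.15,1.1),(1.15,1.6)):
        p=roller(*g)+[0,0,-17];print(g,p,f(p,a+np.pi/2+k))
    print("pre",f(roller(0,0)+[0,0,60],a+np.pi/2+k))
E
```

```text
tab [ 0.04  0.65  0.53  1.67 -0.4   0.93  2.68] [-0.02  0.63  0.63  1.65 -0.42  1.01  2.7 ]
(0, 0) [19. 50. 84.] [-0.32  0.88  1.25  1.92 -0.96  1.11 -1.43]
(1.15, 0) [-37.38234377  50.         133.00368143] [-0.23  0.86  1.25  1.77 -0.88  1.2  -1.47]
(1.15, 0.6) [ 34.70796149  50.         174.04467727] [-0.39  0.67  1.26  1.87 -0.71  1.14 -1.62]
(1.15, 1.1) [104.11895345  50.         171.79079585] [-0.56  0.55  1.27  2.   -0.62  1.05 -1.76]
(1.15, 1.6) [163.95226129  50.         136.53542661] [-0.68  0.54  1.27  2.13 -0.65  0.95 -1.8 ]
pre [-0.35  0.72  1.26  1.86 -0.76  1.15 -1.58]
tab [-0.24  0.86  1.05  1.69 -0.83  1.1  -0.12] [-0.27  0.84  1.12  1.66 -0.81  1.18 -0.13]
(0, 0) [19. 50. 84.] [-0.14  0.64  0.86  1.91 -0.62  0.88  1.42]
(1.15, 0) [-37.38234377  50.         133.00368143] [-0.04  0.63  0.84  1.76 -0.54  1.01  1.39]
(1.15, 0.6) [ 34.70796149  50.         174.04467727] [-0.26  0.51  0.98  1.87 -0.49  1.03  1.31]
(1.15, 1.1) [104.11895345  50.         171.79079585] [-0.4   0.39  0.97  1.99 -0.39  0.96  1.15]
(1.15, 1.6) [163.95226129  50.         136.53542661] [-0.49  0.35  0.93  2.12 -0.38  0.84  1.06]
pre [-0.22  0.55  0.98  1.85 -0.54  1.03  1.36]
```

```bash
python3 - <<'E'
from h import *
movej([0.2,0.3,0.3,1.6,-0.2,1.1,-0.1]);print(read_t(),read_tcp_pos())
close_gripper(20);print(read_t())
movep(w((-17,-42.5,122),POSE),quat(POSE[2]+np.pi));print(read_t(),read_joints().round(2) if hasattr(read_joints(),'round') else read_joints())
print(w((-17,-42.5,122),POSE),read_tcp_pos(),[read_wrist_force() for _ in range(2)],read_width())
a=grab_frame("top")[130:245,320:430];b=grab_frame("scene")[130:245,320:430]
i=np.hstack([cv2.resize(x,None,fx=3.6,fy=3.6,interpolation=cv2.INTER_CUBIC) for x in(a,b)])
cv2.imwrite("pics/pre.png",cv2.convertScaleAbs(i,alpha=1.5))
E
```

```text
3.3083 [ 578.86176087 -285.7603209   310.42548957]
4.075
4.8583 [ 0.15  0.59  0.36  1.64 -0.24  0.96 -0.59]
[ 586.15363671 -298.0244928   122.        ] [ 586.76843075 -298.58014156  123.07595322] [array([ 0.14410089, -0.38905685, -0.69211948]), array([ 0.14410089, -0.38905685, -0.69211948])] 0.000370880039005121
```

View pics/pre.png

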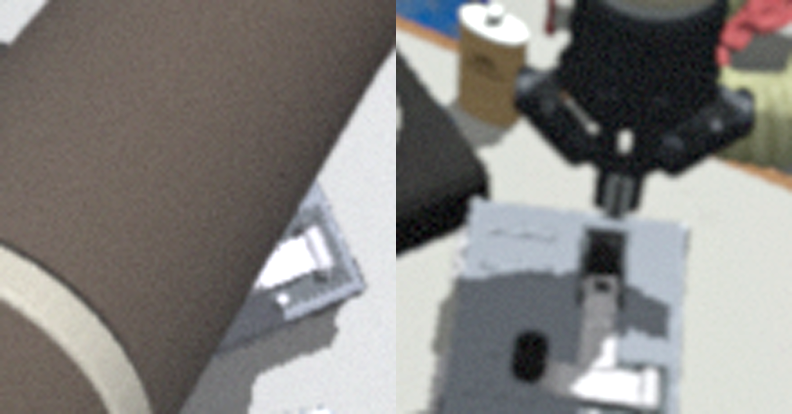

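The scene half shows the shut fingers (tip near crop 617,212) lined up above and behind the black tab (603,250). The top view is blocked by the arm. I'll press now.

```bash
python3 - <<'E'
from h import *
print(proj("scene",[read_tcp_pos()]))
q=quat(POSE[2]+np.pi)
f0=np.array(read_wrist_force())
s=move_linear(w((-17,-42.5,96),POSE),q,vel=50,max_force=3);print(s,read_tcp_pos(),np.array(read_wrist_force())-f0)
z=read_tcp_pos()[2]
hold(.2);print(read_t(),read_tcp_pos(),np.array(read_wrist_force())-f0)
if not s:
    s=move_linear(w((-17,-42.5,84),POSE),q,vel=12,max_force=5);print(s)
    hold(.2);print(read_t(),read_tcp_pos(),np.array(read_wrist_force())-f0)
E
```

```text
[[380.65145167 187.83356341]]
False [ 586.12444471 -298.07197946   95.80560503] [-0.83778617 -0.22637    -0.14675982]
5.825 [ 586.35441732 -298.14710181   96.29458262] [-1.4128096  -0.8091955   0.20429072]
True
6.775 [ 586.26534332 -298.09985801   87.12154902] [-1.15568946 -0.17829798  5.3567498 ]
```

```bash
cat > slide.py <<'E'
from h import *
def slide(y0,y1,z,q,d,lim,rise,ref,f0,vel=8):
    L=[];y=y0
    while y<y1:
        y+=d
        move_linear(w((-17,y,z),POSE),q,vel=vel)
        f=R.from_euler('z',-POSE[2]).apply(np.array(read_wrist_force())-f0);L.append((y,-f[1],f[2]))
        if -f[1]>lim or (ref is not None and -f[1]>ref+rise):break
    for l in L:print(*np.round(l,1),end=' | ')
    print();return y
E
python3 - <<'E'
from slide import *
q=quat(POSE[2]+np.pi);f0=np.array([.144,-.389,-.69])+[-1.0,-.4,0]
y=slide(-42.5,-22,86.6,q,.7,7.5,9,None,f0)
p=read_tcp_pos();print(y,read_t(),p,R.from_euler('z',-POSE[2]).apply(np.array(p)-[*POSE[:2],0]))
E
```

```text
-41.8 1.7 6.2 | -41.1 5.3 5.6 | -40.4 5.4 6.1 | -39.7 4.7 5.8 | -39.0 4.9 5.2 | -38.3 4.7 4.0 | -37.6 5.1 6.8 | -36.9 6.6 6.5 | -36.2 6.7 6.8 | -35.5 5.6 6.8 | -34.8 6.0 6.0 | -34.1 5.4 6.0 | -33.4 5.7 7.1 | -32.7 5.4 6.3 | -32.0 6.2 6.3 | -31.3 5.5 5.7 | -30.6 6.0 5.8 | -29.9 6.4 6.4 | -29.2 6.3 7.1 | -28.5 6.1 6.4 | -27.8 6.4 6.4 | -27.1 7.4 5.3 | -26.4 8.6 5.1 | 
-26.399999999999967 12.525 [ 573.42177713 -303.45679329   87.28043807] [-17.26825441 -28.66026819  87.28043807]
```

```bash
python3 - <<'E'
from slide import *
q=quat(POSE[2]+np.pi);f0=np.array([.144,-.389,-.69])+[-1.0,-.4,0]
def st():
    F=[];P=[]
    for _ in range(5):
        hold(.04);F.append(np.array(read_wrist_force())-f0);P.append(np.array(read_tcp_pos())-[*POSE[:2],0])
    r=R.from_euler('z',-POSE[2]);print(r.apply(np.mean(F,0)).round(2),r.apply(np.mean(P,0)).round(2),read_t())
st()
move_linear(w((-17,-26.1,86.6),POSE),q,vel=5);st()
b=grab_frame("scene")[165:265,320:420]
cv2.imwrite("pics/slid.png",cv2.convertScaleAbs(cv2.resize(b,None,fx=5,fy=5,interpolation=cv2.INTER_CUBIC),alpha=1.8))
E
```

```text
[ 0.   -8.88  5.21] [-17.28 -28.66  87.27] 12.7333
[ 0.07 -9.26  5.62] [-17.26 -28.64  87.34] 13.1917
```

View pics/slid.png

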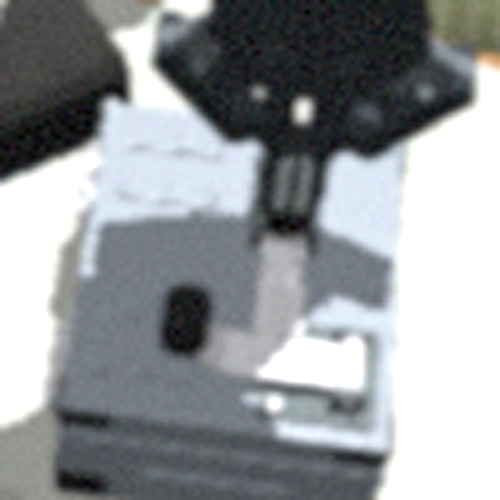

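The picture shows the tab about 10 mm nearer the lever. The last 0.3 mm of commanded motion raised the force without moving anything, so the tab is home. I'll lift straight off and go to the roller.

```bash
python3 - <<'E'
from slide import *
q=quat(POSE[2]+np.pi)
move_linear(w((-17,-26.6,110),POSE),q,vel=60)
move_linear(w((-17,-26.6,150),POSE),q,vel=150)
open_jaws();print(read_t(),read_width())
q2=quat(POSE[2]+1.5*np.pi)
movep(w((19,50,101+45),POSE),q2);print(read_t(),np.round(read_joints(),2))
s=move_linear(w((19,50,101-16),POSE),q2,vel=80,max_force=8)
print(s,read_t(),w((19,50,85),POSE),read_tcp_pos())
b=grab_frame("scene")[165:265,320:420]
cv2.imwrite("pics/rol.png",cv2.convertScaleAbs(cv2.resize(b,None,fx=5,fy=5,interpolation=cv2.INTER_CUBIC),alpha=1.8))
E
```

```text
14.9833 1.0002081192791916
16.275 [ 0.47  0.41 -0.    1.82  0.    0.91  0.85]
False 17.1917 [ 486.90320553 -299.29015925   85.        ] [ 487.2137661  -299.47382549   85.35755221]
```

View pics/rol.png

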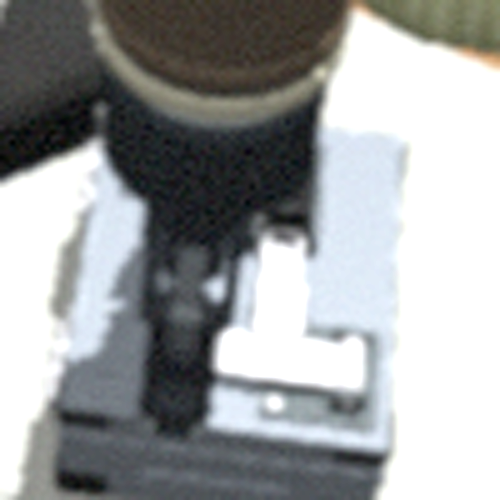

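The fingers straddle the roller, one at about (180,380) in the crop. I'll close and lift carefully.

```bash
python3 - <<'E'
from slide import *
q2=quat(POSE[2]+1.5*np.pi)
close_gripper(30);hold(.1);print(read_t(),read_width(),read_grasp_force())
f0=np.array(read_wrist_force());p0=np.array(read_tcp_pos())
off=np.array([0,0,-16])
for a in(.04,.08,.12,.18,.26):
    s=move_linear(w(roller(a,0)+off,POSE),q2,vel=25,max_force=10)
    f=R.from_euler('z',-POSE[2]).apply(np.array(read_wrist_force())-f0)
    print(a,s,f.round(1),(np.array(read_tcp_pos())-p0).round(1),read_t(),read_width())
    if s or f[2]<-7: print("STOP");break
E
```

```text
17.925 0.2723272510401832 34.7975492477417
0.04 False [-2.1 -0.9 -4.9] [ 0.2 -0.6  2. ] 18.1833 0.2742808579555552
0.08 False [-1.4 -1.6 -5.6] [ 0.5 -1.1  4.5] 18.4417 0.27014614695580647
0.12 False [-2.2 -1.  -6.2] [ 0.8 -2.   6.9] 18.7 0.27372642858283414
0.18 False [-1.3 -2.4 -6.1] [ 1.4 -3.4 10.6] 19.0167 0.2662712369582389
0.26 False [-1.4 -1.5 -5.4] [ 2.3 -5.7 15.4] 19.3833 0.26973732023594105
```

```bash
python3 - <<'E'
from slide import *
q2=quat(POSE[2]+1.5*np.pi);off=np.array([0,0,-16])
def go(lev,lid,v,lim):
    t=w(roller(lev,lid)+off,POSE)
    s=move_linear(t,q2,vel=v,max_force=lim)
    f=R.from_euler('z',-POSE[2]).apply(np.array(read_wrist_force()))
    print(lev,round(lid,2),s,f.round(1),(R.from_euler('z',-POSE[2]).apply(np.array(read_tcp_pos())-t)).round(1),round(read_t(),1),round(read_width(),3))
    return s or np.linalg.norm(f)>25
ok=True
for a in(.42,.6,.78,.95,1.11):
    if go(a,0,50,15):ok=False;break
if ok:
    for l in np.arange(.1,.61,.1):
        if go(1.11,l,60,20):break
E
```

```text
0.42 0 False [ 1.6 -6.3 -2.6] [ 1.  -1.2 -0.4] 19.8 0.272
0.6 0 False [ 1.9 -6.1 -1.7] [ 1.2 -1.2 -0.4] 20.1 0.277
0.78 0 False [ 2.2 -5.9  0.3] [ 1.4 -1.2 -0.4] 20.6 0.273
0.95 0 False [ 3.8 -6.6 -0.3] [ 1.6 -1.3 -0.5] 20.9 0.278
1.11 0 False [ 2.4 -6.  -0.9] [ 1.4 -1.3 -0.5] 21.3 0.275
1.11 0.1 False [-1.4 -6.4  1.2] [-0.3 -1.2  0.4] 21.7 0.271
1.11 0.2 False [-0.5 -5.   1.2] [-0.7 -1.3  0.7] 22.1 0.271
1.11 0.3 False [-1.3 -5.6  1.6] [-0.8 -1.2  0.8] 22.4 0.27
1.11 0.4 False [-1.6 -6.   2.2] [-0.9 -1.2  0.9] 22.8 0.273
1.11 0.5 False [-1.7 -5.1  2.3] [-0.9 -1.2  0.9] 23.2 0.276
1.11 0.6 False [-1.5 -4.8  3.1] [-1.  -1.1  0.9] 23.6 0.27
```

```bash
python3 - <<'E'
from h import *
a=grab_frame("top")[110:260,290:440];b=grab_frame("scene")[115:265,290:440]
i=np.hstack([cv2.resize(x,None,fx=2.65,fy=2.65,interpolation=cv2.INTER_CUBIC) for x in(a,b)])
cv2.imwrite("pics/lid.png",cv2.convertScaleAbs(i,alpha=1.7))
E
```

```text
(no output)
```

View pics/lid.png

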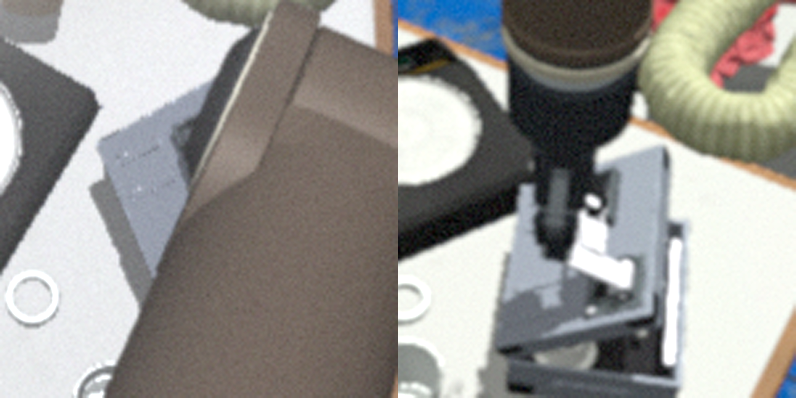

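The scene half shows the lid rising, with the roller still pinched. I'll carry on to about 1.55, then release.

```bash
python3 - <<'E'
from slide import *
q2=quat(POSE[2]+1.5*np.pi);off=np.array([0,0,-16])
def go(lev,lid,v,lim):
    t=w(roller(lev,lid)+off,POSE)
    s=move_linear(t,q2,vel=v,max_force=lim)
    f=R.from_euler('z',-POSE[2]).apply(np.array(read_wrist_force()))
    print(round(lid,2),s,f.round(1),(R.from_euler('z',-POSE[2]).apply(np.array(read_tcp_pos())-t)).round(1),round(read_t(),1),round(read_width(),3))
    return s or np.linalg.norm(f)>25
ok=True
for l in np.arange(.72,1.57,.12):
    if go(1.11,l,60,20):ok=False;break
if ok:
    hold(.2);open_jaws();hold(.1)
    p=np.array(read_tcp_pos());move_linear(p+[0,0,110],q2,vel=120)
    movej([0,0.2,-0.,1.7,0,1.1,0.85]);print(read_t(),read_tcp_pos(),read_wrist_force())
    a=grab_frame("top")[110:260,270:440];b=grab_frame("scene")[115:265,270:440]
    i=np.hstack([cv2.resize(x,None,fx=2.35,fy=2.35,interpolation=cv2.INTER_CUBIC) for x in(a,b)])
    cv2.imwrite("pics/end.png",cv2.convertScaleAbs(i,alpha=1.6))
E
```

```text
0.72 False [-1.4 -4.7  3.5] [-1.  -1.1  0.9] 24.1 0.273
0.84 False [-1.8 -5.2  2.4] [-1.1 -1.   0.9] 24.6 0.269
0.96 False [-1.2 -3.9  3.6] [-1.  -1.   0.9] 25.0 0.274
1.08 False [-1.3 -5.1  1.9] [-0.7 -0.9  0.7] 25.4 0.271
1.2 False [-0.5 -5.8  1.6] [-0.6 -0.9  0.6] 25.8 0.275
1.32 False [-0.8 -5.5  2.4] [-0.5 -0.9  0.5] 26.2 0.27
1.44 False [-0.2 -4.4  2.2] [-0.3 -0.8  0.4] 26.7 0.271
1.56 False [ 0.8 -5.4  2.1] [-0.  -0.7  0.2] 27.1 0.275
29.9083 [582.567688   -49.70212932 312.61783558] [-0.83051362 -0.48272816 -1.07329091]
```

View pics/end.png

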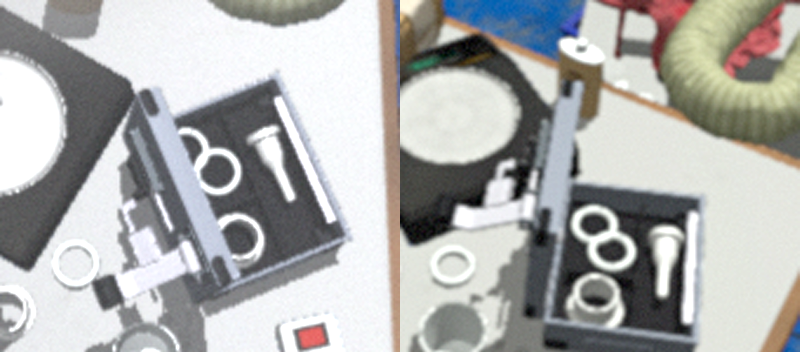

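The lid stands upright, the nozzle is exposed at about (275,160) in the top half, the arm is clear and the things around the case haven't moved.

```bash
python3 -c "
from bench import *
print(job_done())"
```

```text
the job is handed in; nothing more can be done
None
```

The case is open: I eased the tab to its stop at about 9 N, then lifted the lever and raised the lid to about 1.55 rad, where it stays up by itself; job handed in at about 30 s, with the things around the case left where they were.

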